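# Tare the kitchen scale with the mug on it

### The job

We want to weigh out some coffee, so tare the kitchen scale for the mug: stand the empty mug upright in the middle of the scale's round pan, setting it down gently, and let go. Then, with the mug left standing on the pan, turn the tare knob, which turns the dial, until the pointer reads zero, and take the hand away. Leave the jar, the tin and the saucepan where they stand.

Things in the scene. Friction and masses are not known exactly. Their poses are not given: they have to be found in the camera images.
- mug: white ceramic mug, open at the top, outer diameter 68 mm, 90 mm tall, wall 5 mm, 0.19 to 0.38 kg; a handle sticks out about 30 mm on its +y side. Origin at the centre of its underside, z up. Starts standing on the worktop.
- pan: round flat steel pan of the scale, 142 mm in diameter, 6 mm thick, upper face 75 mm above the worktop when unloaded. It is sprung: it sinks 4 to 8 mm under the mug (500 N/m, 15 mm at most) and stays level. Origin at the centre of its underside.
- pan_top (a point): centre of the upper face of the pan, where the mug is to stand. The scale is a white box 150 x 320 mm, 50 mm high, fixed to the worktop; the pan is centred at one end of its length and the dial at the other, 165 mm apart. The scale's yaw varies.
- knob_grip (a point): point on the axis of the tare knob, 88 mm above the worktop, a good height for the TCP to grip it. The knob is an upright round black knob, 50 mm in diameter, its side running from 64 to 104 mm above the worktop, in the middle of a white dial card 132 mm in diameter that is fixed to the knob and turns with it (its face 54 mm above the worktop). It can be gripped from above at any yaw.
- knob (a joint): angle of the tare knob and its dial card in rad, growing clockwise as seen from above; it turns freely either way (more than a full turn, ends never needed), held by friction (0.05 N m), and stays where it is left. Turning it carries the zero mark round the knob's axis one for one; it does not move the pointer. At joint value 0 (or a full turn) the zero mark lies where the unloaded pointer points.
- pointer_tip (a point): tip of the dark steel pointer, 56 mm from the knob's axis and 60 mm above the worktop; the pointer sticks out radially from under the knob, over the dial card, and needs no touching. Load on the pan turns it clockwise as seen from above, 4.2 rad per kg; unloaded, it lies square to the line from the dial to the pan.
- zero_mark (a point): the zero of the dial card: 56 mm from the knob's axis, at the pointer's height, above a thick black bar (22 mm long, 8 mm wide, with a 20 mm cross bar at the rim) that is bolder than the thin grey graduations all round the card (every 15 degrees). The pointer reads zero when this point lies under its tip.
- jar: bystander: closed glass jar with a wooden lid, diameter 68 mm, 95 mm tall, no handle; origin at the centre of its underside.
- tin: bystander: closed steel tin, diameter 72 mm, 85 mm tall, no handle; origin at the centre of its underside.
- saucepan: bystander: dark steel saucepan, diameter 148 mm, 65 mm high, with a 130 mm handle to its -y side; origin at the centre of its underside.

How it is judged:
By the outcome, as a careful person would: the job done as asked, in the order asked, and still so for the second after the job is handed in, with the robot touching nothing.
It also fails if it takes over 64 s, if anything falls off the work surface, if the arm or the gripper's body presses on something with over 40 N, if the wrist force passes 120 N, or if a joint passes its speed limit or range.

### The arm

A 6-joint arm with a two-finger parallel gripper is mounted at the origin on the work surface. World frame = base frame: x ahead of the robot, y to its left, z up, the work surface at z = 0. Lengths are in mm, angles in rad, forces in N, time in s.
With the tool pointing down it reaches from about 275 to 1000 mm from the base axis. Payload 8.4 kg.
Tool frame: the origin (TCP) lies between the finger pads, 19 mm behind the fingertips; this is the grasp point; z points along the fingers, y is the line along which they close (so a half turn about z gives the same grasp; the last joint's range is limited). The gripper opens to 85 mm and grips with 20 to 120 N. Pads are 22 mm wide; open, the fingers measure 114 mm over their backs; the gripper's body (76 mm by 85 mm) begins 54 mm behind the grasp point. The pads swing forward as they close: fully open they stand 13 mm farther back than shut.
Start: joints at [1.111, 0.353, 1.633, -0, 1.155, -0.002], TCP at [276.234, 560.645, 249.981] pointing down, gripper open.
Joint ranges: [-2.63, 2.63], [-0.92, 2.1], [0.06, 2.66], [-1.3, 4.44], [0, 2.69], [-3.02, 3.02]. Speed limits (rad/s): [2.22, 2.22, 2.79, 3.14, 3.14, 3.14].

### API

Orientations are given as [roll, pitch, yaw] about the fixed x, y, z axes, in that order (R = Rz(yaw) Ry(pitch) Rx(roll)).
In Python, from rig import sense, grab_frame, sign_off gives the robot as it stands. The module is installed in compiled form; this text tells all that it offers.
- The arm moves only by the tool send_rows, never from a script. Its argument "moves" is a list that holds one entry, the list of rows, each a list of 7 numbers: the shift along the world's x, y, z in m, then the turn, a rotation vector about the world's x, y, z in rad, then the opening, from -1 (shut) to 1 (fully open). In form: [[[dx, dy, dz, rx, ry, rz, jaw], ...]]. A call has 1 to 10 rows; each row shifts and turns the commanded pose from where the row before left it; what a row does not reach is not made up. A row lasts 1/10 s, in which the tool goes at most 50 mm and 8.59 degrees, less where a joint would pass 70% of its speed; a pose out of reach is approached as far as the arm can. A call with a gripper value outside its range is refused whole. The fingers move at their own pace and stop on an object; "grip_force" is the grip in N (left out, the last holds). Time passes only in rows, so rows that do not move let the fingers close. It gives the time, the measured TCP pose, the force, the opening and the grip force at its end, in the units of the state.
- sense(): the state, without advancing time (a new reading comes with each control period).
- grab_frame(name): name is "scene" or "top"; returns a dict with "img" (400x640x3 uint8, red, green, blue), "mtx" (3x3 intrinsics, pixels), "dist" ([k1, k2, p1, p2, k3] as OpenCV has them; the pictures are not rectified), "rvec" (rotation vector, rad) and "tvec" (3), from world to camera coordinates, as OpenCV has them. Camera axes: x right, y down, z forward; pixel columns grow to the right and rows downward; lengths in mm; the calibration is good to about 2 mm. A picture is of the moment at which its call begins. There is no depth.
- sign_off(): hands the job in; it is judged then, once.
The state is a dict: "clock": time; "qpos": joint angles; "qvel": joint speeds; "joint_efforts": joint torques, N m; "eef_pos": TCP position; "tcp_rot": TCP orientation; "contact_force": force on the tool from outside, world axes, zero at the start; "wrist_torque": the same for the moment, N m; "opening": opening from 0.0 (shut) to 1.0 (fully open); "grasp_force": force on a finger pad.
Only numpy, scipy, OpenCV 4.12 (cv2) and the standard library are available. Lean on these libraries where they do the work, as an engineer would, in place of code of your own. Each camera call takes 0.05 s, during which the arm holds its last target. There are 200 camera calls.

## Working session

There is one attempt and no reset: what is moved stays moved. The work goes in short steps, Python scripts to look and compute and a tool call to move; the robot and the scene stay as the last step left them, time stands still between calls to the robot, and variables do not carry over. Pictures are saved under pics/ and viewed, at most 10 in all, crops included, and the job is handed in when it is done.

Besides the shell and the picture viewer there is one more tool, called after ">>>" by a JSON object that holds its "api" and its "payload". send_rows: Moves the arm, as the interface text tells. Its arguments: {"type":"object","properties":{"moves":{"type":"array"},"grip_force":{"type":"number"}},"required":["moves"]}

```bash
mkdir -p pics; cat > h.py <<'E'
import numpy as np, cv2
from rig import sense, grab_frame, sign_off
def ray(f,px):
    p=cv2.undistortPoints(np.array(px,float).reshape(-1,1,2),f['mtx'],np.array(f['dist'],float)).reshape(-1,2)
    R=cv2.Rodrigues(np.array(f['rvec'],float))[0]; t=np.array(f['tvec'],float).reshape(3)
    return -R.T@t, np.c_[p,np.ones(len(p))]@R
def onz(f,px,z):
    c,d=ray(f,px); return c+d*((z-c[2])/d[:,2])[:,None]
def save(f,n): cv2.imwrite('pics/'+n+'.png',f['img'][:,:,::-1])
E
python3 - <<'E'
from h import *
for n in('scene','top'):
    f=grab_frame(n);save(f,n+'0');c,d=ray(f,[[320,200]]);print(n,c,d)
s=sense();print(s['tcp_rot'],s['opening'],s['clock'],s['eef_pos'])
E
```

```text
scene [1284.85013883  540.76960074 1071.71764692] [[-0.52814085 -0.46375802 -0.7115316 ]]
top [ 329.56804955  -52.70247494 1291.04917669] [[ 0.19255607 -0.0071056  -0.98127168]]
[-3.14029476e+00  3.63127584e-06  2.68381560e+00] 0.9968757304809284 0.1 [276.04519462 560.26646358 249.33843252]
```

View pics/top0.png

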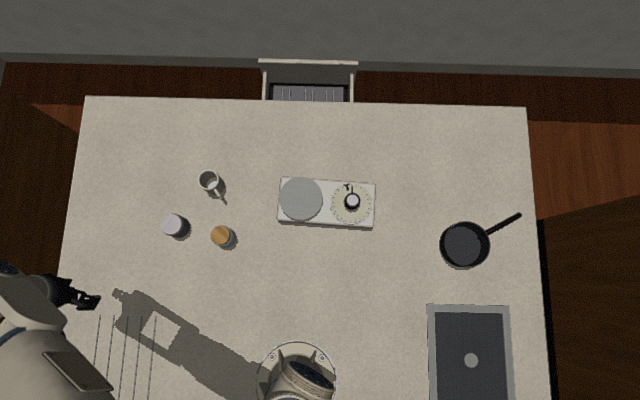

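View pics/scene0.png

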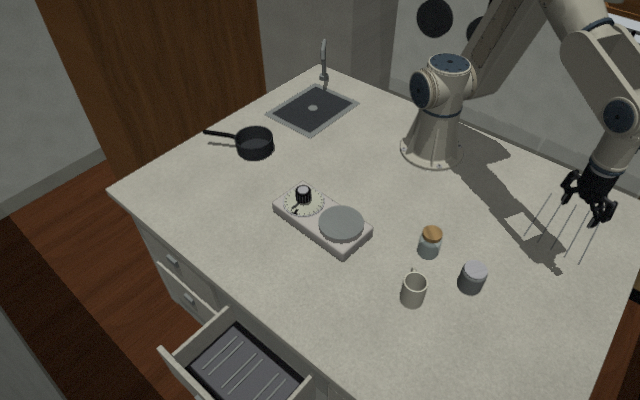

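```bash
python3 - <<'E'
from h import *
a=grab_frame('top');b=grab_frame('scene')
t=cv2.resize(a['img'][160:250,190:390],None,fx=4,fy=4,interpolation=2)[:300]
s=cv2.resize(b['img'][175:315,270:500],None,fx=3.4,fy=3.4,interpolation=2)[:480]
im=np.zeros((600,800,3),np.uint8);im[:225,:600]=cv2.resize(t,(600,225));im[225:600,:616]=cv2.resize(s[:476],(616,375));
cv2.imwrite('pics/crop1.png',im[:,:,::-1])
hsv=cv2.cvtColor(a['img'],cv2.COLOR_RGB2HSV);print(a['img'][200,301],a['img'][180,209],a['img'][182,290],a['img'][150,209])
print('pan',onz(a,[[301,200]],75),'knob',onz(a,[[352.5,200.5]],104),'mug rim',onz(a,[[208.5,180]],90),'handle',onz(a,[[223,201]],45),'jar',onz(a,[[221,235]],95),'tin',onz(a,[[173,225]],85))
print('scene pan',onz(b,[[342,223]],75),'knob',onz(b,[[303,190]],104),'mug',onz(b,[[414.5,281]],90))
E
```

```text
[139 138 135] [96 94 83] [137 137 133] [168 157 145]
pan [[ 5.66604171e+02 -2.33180552e-01  7.50000000e+01]] knob [[ 563.55667219 -163.74727852  104.        ]] mug rim [[621.44420394 298.47808036  90.        ]] handle [[562.41356603 258.14217462  45.        ]] jar [[445.30260894 244.04372011  95.        ]] tin [[473.90865605 399.97810423  85.        ]]
scene pan [[577.26341879   8.21434363  75.        ]] knob [[ 567.30110345 -161.62000653  104.        ]] mug [[626.21713088 298.32313884  90.        ]]
```

View pics/crop1.png

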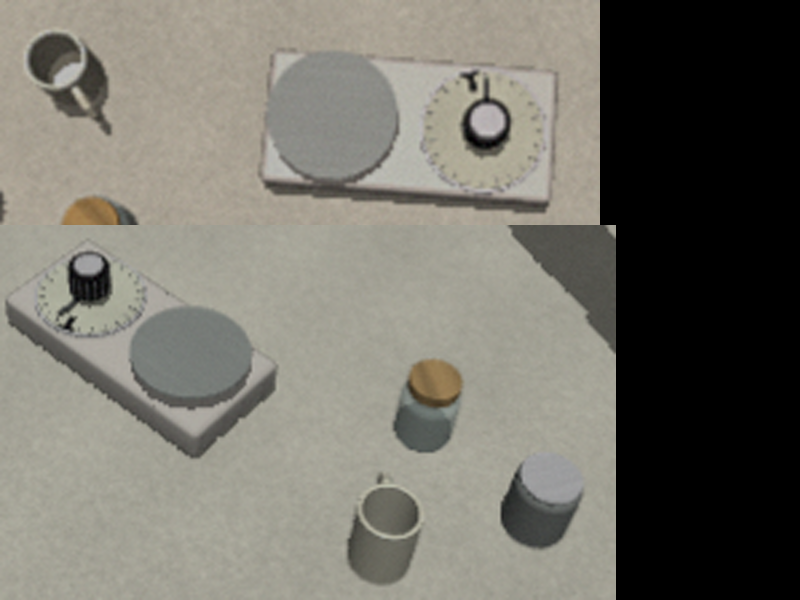

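```bash
python3 - <<'E'
from h import *
def tri(a,pa,b,pb):
    ca,da=ray(a,[pa]);cb,db=ray(b,[pb]);da=da[0]/np.linalg.norm(da);db=db[0]/np.linalg.norm(db)
    k=np.linalg.lstsq(np.c_[da,-db],cb-ca,rcond=None)[0];p,q=ca+k[0]*da,cb+k[1]*db;return (p+q)/2,np.linalg.norm(p-q)
a=grab_frame('top');b=grab_frame('scene')
C={}
for n,f,seed,sc in(('top',a,(301,200),0),('scene',b,(342,222),0)):
    g=cv2.medianBlur(f['img'],3);m=np.zeros((402,642),np.uint8)
    cv2.floodFill(g.copy(),m,seed,0,(14,)*3,(14,)*3,cv2.FLOODFILL_FIXED_RANGE|cv2.FLOODFILL_MASK_ONLY|(255<<8))
    c=max(cv2.findContours(m[1:-1,1:-1],0,1)[0],key=cv2.contourArea)[:,0].astype(float)
    P=onz(f,c,75)[:,:2];ce,r=cv2.minEnclosingCircle(P.astype(np.float32));A=np.c_[2*P,np.ones(len(P))];s=np.linalg.lstsq(A,(P**2).sum(1),rcond=None)[0]
    print(n,'pan',len(c),ce,r,s[:2],np.sqrt(s[2]+s[:2]@s[:2]))
print('knob',tri(a,(352.3,200.3),b,(303.2,189.6)),onz(a,[[352.3,200.3]],104),onz(b,[[303.2,189.6]],104))
print('mugrim',tri(a,(209.3,180),b,(415.4,282.2)),onz(a,[[209.3,180]],90),onz(b,[[415.4,282.2]],90))
print('handle',onz(b,[[412.3,268.7]],75),onz(a,[[217,190],[220,196]],75))
top=lambda x,y:[190+x/3,160+y/3]
print('dial0,ptr',onz(a,[top(470,80),top(487,85)],57))
print('box',onz(a,[top(275,52),top(557,72),top(262,184),top(548,204)],50))
E
```

```text
top pan 134 (578.2381591796875, 5.40699577331543) 78.30126953125 [576.10553235   3.62506111] 70.11686065626249
scene pan 113 (577.185302734375, 3.430267333984375) 72.55345916748047 [574.88718024   1.43112169] 68.02226078126401
knob (array([ 564.48412108, -163.28835086,  102.65868218]), np.float64(0.12413395109399018)) [[ 564.18268335 -163.11192656  104.        ]] [[ 565.50674365 -162.37266594  104.        ]]
mugrim (array([623.02178111, 299.3301814 ,  81.63892075]), np.float64(2.2230418389436566)) [[621.51151333 295.91052275  90.        ]] [[627.96557726 302.27894891  90.        ]]
handle [[584.80497094 267.7022176   75.        ]] [[592.52521406 272.70381598  75.        ]
 [572.97005046 261.52653724  75.        ]]
dial0,ptr [[ 618.83459704 -148.55606327   57.        ]
 [ 613.68632016 -167.30666788   57.        ]]
box [[ 646.68487002   67.74763837   50.        ]
 [ 632.11732642 -245.50644932   50.        ]
 [ 498.76167884   75.47007589   50.        ]
 [ 484.81417231 -235.04431001   50.        ]]
```

>>> {"api": "send_rows", "payload": {"moves": [[[0.035,-0.026,0,0,0,0.11,1],[0.035,-0.026,0,0,0,0.11,1],[0.035,-0.026,0,0,0,0.11,1],[0.035,-0.026,0,0,0,0.11,1],[0.035,-0.026,0,0,0,0.11,1],[0.035,-0.026,0,0,0,0.11,1],[0.035,-0.026,0,0,0,0.11,1],[0.035,-0.026,0,0,0,0.11,1],[0.035,-0.026,0,0,0,0.11,1],[0.033,-0.027,0,0,0,0.11,1]]]}}

```text
clock: 1.3
eef_pos: [625.6, 298.4, 249.9]
tcp_rot: [3.142, 0.0, -2.495]
contact_force: [0.1, 1.5, 1.0]
opening: 1.0
grasp_force: 0.0
```

>>> {"api": "send_rows", "payload": {"moves": [[[0,0,0,0,0,0,1],[0,0,0,0,0,0,1]]], "grip_force": 30}}

```text
clock: 1.5
eef_pos: [624.5, 298.9, 249.5]
tcp_rot: [3.141, -0.001, -2.503]
contact_force: [-0.9, -0.2, 0.1]
opening: 1.001
grasp_force: 0.0
```

```bash
python3 - <<'E'
from h import *
s=sense();print(s['eef_pos'],s['tcp_rot'],s['qpos'],s['contact_force'])
a=grab_frame('top');b=grab_frame('scene')
im=np.hstack([cv2.resize(a['img'][150:250,170:260],(400,444)),cv2.resize(b['img'][210:310,370:460],(400,444))])
cv2.imwrite('pics/c2.png',im[:,:,::-1])
E
```

```text
[624.54577464 298.8991607  249.53679681] [ 3.14113396e+00 -6.13234639e-04 -2.50255440e+00] [ 4.44049109e-01  4.58004959e-01  1.47535810e+00  3.54114054e-04
  1.20892011e+00 -1.76591081e+00] [-0.89951285 -0.2052853   0.12688325]
```

View pics/c2.png

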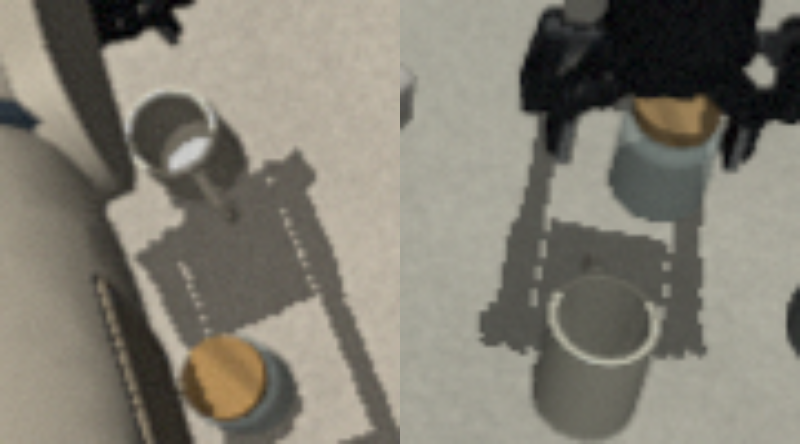

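>>> {"api": "send_rows", "payload": {"moves": [[[0,0,-0.035,0,0,0,1],[0,0,-0.035,0,0,0,1],[0,0,-0.03,0,0,0,1],[0,0,-0.03,0,0,0,1],[0,0,-0.025,0,0,0,1],[0,0,-0.02,0,0,0,1],[0,0,-0.015,0,0,0,1],[0,0,0,0,0,0,1]]]}}

```text
clock: 2.4
eef_pos: [622.2, 300.0, 58.0]
tcp_rot: [3.141, -0.003, -2.499]
contact_force: [-0.4, 0.3, 0.5]
opening: 0.999
grasp_force: 0.0
```

>>> {"api": "send_rows", "payload": {"moves": [[[0,0,0,0,0,0,0.4],[0,0,0,0,0,0,0.4],[0,0,0,0,0,0,0.2],[0,0,0,0,0,0,0.0],[0,0,0,0,0,0,0.0],[0,0,0,0,0,0,-0.2],[0,0,0,0,0,0,-0.2]]], "grip_force": 40}}

```text
clock: 3.1
eef_pos: [624.9, 300.2, 61.4]
tcp_rot: [-3.142, 0.002, -2.5]
contact_force: [-2.2, 2.7, 7.1]
opening: 0.769
grasp_force: 45.7
```

>>> {"api": "send_rows", "payload": {"moves": [[[0,0,0.005,0,0,0,-0.2],[0,0,0.015,0,0,0,-0.2],[0,0,0.03,0,0,0,-0.2],[0,0,0.035,0,0,0,-0.2],[0,0,0.035,0,0,0,-0.2],[0,0,0.02,0,0,0,-0.2],[0,0,0,0,0,0,-0.2],[0,0,0,0,0,0,-0.2]]]}}

```text
clock: 3.9
eef_pos: [624.0, 299.4, 200.0]
tcp_rot: [-3.141, 0.0, -2.499]
contact_force: [-0.5, 0.8, -3.6]
opening: 0.772
grasp_force: 45.8
```

```bash
python3 - <<'E'
from h import *
s=sense();print(s['eef_pos'],s['tcp_rot'],s['contact_force'],s['opening'],s['grasp_force'])
a=grab_frame('top');b=grab_frame('scene')
im=np.hstack([cv2.resize(a['img'][140:240,170:270],(400,400)),cv2.resize(b['img'][180:300,350:470],(400,400))])
cv2.imwrite('pics/c3.png',im[:,:,::-1])
E
```

```text
[624.00369777 299.41025254 200.04976632] [-3.14143493e+00  1.63648351e-04 -2.49946799e+00] [-0.47962185  0.83772157 -3.64546022] 0.7723136782364118 45.80722767859697
```

View pics/c3.png

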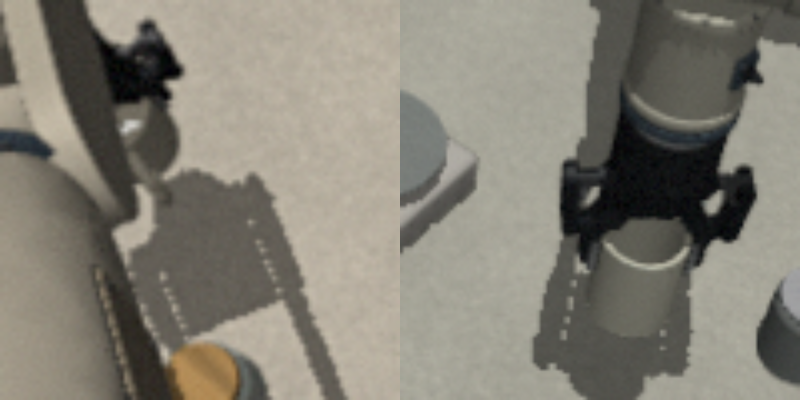

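>>> {"api": "send_rows", "payload": {"moves": [[[-0.002,-0.012,0,0,0,0,-0.2],[-0.004,-0.026,0,0,0,0,-0.2],[-0.006,-0.037,0,0,0,0,-0.2],[-0.007,-0.039,0,0,0,0,-0.2],[-0.007,-0.039,0,0,0,0,-0.2],[-0.006,-0.039,0,0,0,0,-0.2],[-0.006,-0.037,0,0,0,0,-0.2],[-0.005,-0.036,0,0,0,0,-0.2],[-0.004,-0.022,0,0,0,0,-0.2],[-0.001,-0.01,0,0,0,0,-0.2]]]}}

```text
clock: 5.0
eef_pos: [574.7, 0.1, 199.0]
tcp_rot: [3.141, -0.002, -2.501]
contact_force: [0.6, 0.2, -3.2]
opening: 0.775
grasp_force: 45.7
```

>>> {"api": "send_rows", "payload": {"moves": [[[0,0,-0.01,0,0,0,-0.2],[0,0,-0.015,0,0,0,-0.2],[0,0,-0.015,0,0,0,-0.2],[0,0,-0.01,0,0,0,-0.2],[0,0,0,0,0,0,-0.2],[0,0,0,0,0,0,-0.2]]]}}

```text
clock: 5.6
eef_pos: [576.3, 3.2, 149.7]
tcp_rot: [3.141, -0.0, -2.499]
contact_force: [-0.4, 0.7, -3.4]
opening: 0.775
grasp_force: 45.6
```

```bash
python3 - <<'E'
from h import *
s=sense();print(s['eef_pos'],s['tcp_rot'],s['contact_force'],s['opening'],s['grasp_force'])
a=grab_frame('top');b=grab_frame('scene')
im=np.hstack([cv2.resize(a['img'][150:250,260:400],(400,286)),cv2.resize(b['img'][140:260,270:400],(400,369))[:286]]) if 0 else np.hstack([cv2.resize(a['img'][150:260,250:360],(400,400)),cv2.resize(b['img'][150:260,290:400],(400,400))])
cv2.imwrite('pics/c4.png',im[:,:,::-1])
E
```

```text
[576.2511024    3.20525378 149.72029768] [ 3.14118674e+00 -3.65033925e-04 -2.49873388e+00] [-0.35955263  0.71305722 -3.44819941] 0.7747641520405423 45.5628770403564
```

View pics/c4.png

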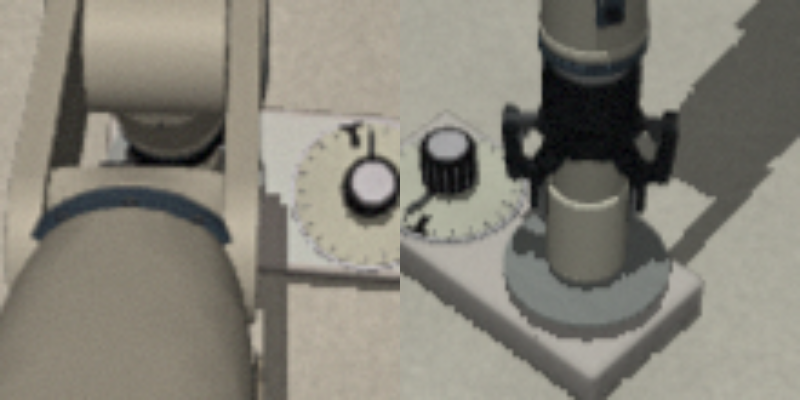

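>>> {"api": "send_rows", "payload": {"moves": [[[0,0,-0.003,0,0,0,-0.2],[0,0,-0.003,0,0,0,-0.2],[0,0,-0.003,0,0,0,-0.2],[0,0,-0.002,0,0,0,-0.2],[0,0,-0.002,0,0,0,-0.2],[0,0,-0.001,0,0,0,-0.2],[0,0,-0.001,0,0,0,-0.2],[0,0,0,0,0,0,-0.2],[0,0,0,0,0,0,-0.2]]]}}

```text
clock: 6.6
eef_pos: [576.2, 2.6, 135.0]
tcp_rot: [-3.142, -0.0, -2.499]
contact_force: [-0.6, -0.0, -2.4]
opening: 0.774
grasp_force: 45.7
```

>>> {"api": "send_rows", "payload": {"moves": [[[0,0,-0.001,0,0,0,-0.2],[0,0,-0.001,0,0,0,-0.2],[0,0,-0.001,0,0,0,-0.2],[0,0,-0.001,0,0,0,-0.2],[0,0,0,0,0,0,-0.2],[0,0,0,0,0,0,-0.2]]]}}

```text
clock: 7.2
eef_pos: [576.3, 2.6, 131.1]
tcp_rot: [-3.141, 0.0, -2.499]
contact_force: [-1.2, -0.3, -0.0]
opening: 0.772
grasp_force: 45.9
```

>>> {"api": "send_rows", "payload": {"moves": [[[0,0,0,0,0,0,0.5],[0,0,0,0,0,0,0.55],[0,0,0,0,0,0,0.6],[0,0,0,0,0,0,0.65],[0,0,0,0,0,0,0.75],[0,0,0,0,0,0,0.9],[0,0,0,0,0,0,1],[0,0,0,0,0,0,1],[0,0,0,0,0,0,1]]]}}

```text
clock: 8.1
eef_pos: [576.2, 2.7, 131.0]
tcp_rot: [-3.142, 0.0, -2.499]
contact_force: [0.9, 0.0, -0.0]
opening: 1.0
grasp_force: 0.0
```

>>> {"api": "send_rows", "payload": {"moves": [[[0,0,0.005,0,0,0,1],[0,0,0.015,0,0,0,1],[0,0,0.03,0,0,0,1],[0,0,0.03,0,0,0,1],[0,0,0.03,0,0,0,1],[0,0,0.02,0,0,0,1],[0,0,0,0,0,0,1]]]}}

```text
clock: 8.8
eef_pos: [578.1, 2.6, 265.5]
tcp_rot: [-3.138, 0.005, -2.499]
contact_force: [0.2, -0.5, 0.0]
opening: 0.999
grasp_force: 0.0
```

>>> {"api": "send_rows", "payload": {"moves": [[[0,-0.02,0,0,0,0,1],[-0.001,-0.03,0,0,0,0,1],[-0.002,-0.03,0,0,0,0,1],[-0.002,-0.03,0,0,0,0,1],[-0.002,-0.03,0,0,0,0,1],[-0.002,-0.018,0,0,0,0,1],[-0.001,-0.007,0,0,0,0,1],[0,0,0,0,0,0,1],[0,0,0,0,0,0,1]]]}}

```text
clock: 9.7
eef_pos: [566.1, -161.6, 260.9]
tcp_rot: [3.141, 0.0, -2.499]
contact_force: [-0.1, -0.3, 0.4]
opening: 0.999
grasp_force: 0.0
```

```bash
python3 - <<'E'
from h import *
s=sense();print(s['eef_pos'],s['tcp_rot'],s['qpos'],s['contact_force'])
a=grab_frame('top');b=grab_frame('scene')
im=np.hstack([cv2.resize(a['img'][150:260,270:380],(400,400)),cv2.resize(b['img'][150:260,270:380],(400,400))])
cv2.imwrite('pics/c5.png',im[:,:,::-1])
E
```

```text
[ 566.13279375 -161.63715829  260.86326929] [ 3.14104614e+00  4.91242889e-05 -2.49934259e+00] [-2.80862502e-01  2.87008193e-01  1.70151360e+00  4.03541414e-04
  1.15347709e+00 -2.49407254e+00] [-0.08722677 -0.32013455  0.36638747]
```

View pics/c5.png

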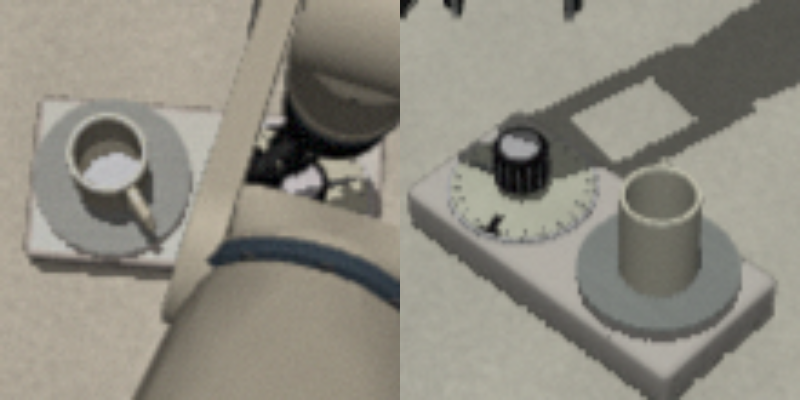

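>>> {"api": "send_rows", "payload": {"moves": [[[-0.005,-0.02,0,0,0,0,1],[-0.015,-0.04,0,0,0,0,1],[-0.015,-0.04,0,0,0,0,1],[-0.015,-0.04,0,0,0,0,1],[-0.015,-0.04,0,0,0,0,1],[-0.015,-0.04,0,0,0,0,1],[-0.01,-0.03,0,0,0,0,1],[0,0,0,0,0,0,1],[0,0,0,0,0,0,1]]]}}

```text
clock: 10.7
eef_pos: [476.3, -412.0, 260.8]
tcp_rot: [3.141, 0.0, -2.5]
contact_force: [0.0, 0.7, -0.8]
opening: 1.0
grasp_force: 0.0
```

```bash
python3 - <<'E'
from h import *
s=sense();print(s['eef_pos'],s['tcp_rot'],s['contact_force'])
a=grab_frame('top');b=grab_frame('scene');save(a,'a6');save(b,'b6')
im=np.hstack([cv2.resize(a['img'][160:240,275:385],(440,320),interpolation=2),cv2.resize(b['img'][160:240,270:360],(360,320),interpolation=2)])
cv2.imwrite('pics/c6.png',im[:,:,::-1])
E
```

```text
[ 476.3114149  -412.01580971  260.76302772] [ 3.14101745e+00  3.10370893e-04 -2.50007314e+00] [ 0.02015136  0.71363421 -0.81824091]
```

View pics/c6.png

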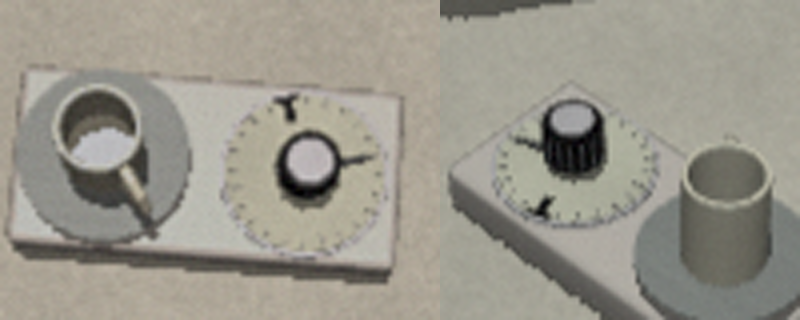

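```bash
cat >> h.py <<'E'
def dial(f,ax=(565,-163)):
    v,u=np.mgrid[150:250,260:390];px=np.c_[u.ravel(),v.ravel()]
    I=f['img'][v.ravel(),u.ravel()].astype(int)
    P=onz(f,px,55)[:,:2]-ax;r=np.hypot(*P.T);th=np.degrees(np.arctan2(P[:,1],P[:,0]))
    # card: yellowish
    c=(I[:,0]-I[:,2]>22)&(I.sum(1)>450)&(r<72)
    if c.sum()>20:
        h=cv2.convexHull(P[c].astype(np.float32))[:,0];print('card centre',cv2.minEnclosingCircle(h),c.sum())
    for nm,lo,hi in(('outer',57,68),('mid',46,57),('in',38,46)):
        k=(r>lo)&(r<hi)&(I.sum(1)<250);w=250-I.sum(1)[k];t=th[k];b=np.round(t/12)*12
        print(nm,[(round(float(np.average(t[b==x],weights=w[b==x])),1),int(w[b==x].sum())) for x in np.unique(b)])
E
python3 - <<'E'
from h import *
a=grab_frame('top');b=grab_frame('scene')
dial(a);dial(b)
for z in(155,158,162):print(onz(a,[[299.2,192]],z),onz(b,[[341.5,203.75]],z))
print('ptr',onz(a,[[367.75,198.75]],60),onz(b,[[288.5,194]],60)); print('zero',onz(a,[[347,185.5]],54),onz(b,[[295.25,213]],54))
E
```

```text
card centre ((-0.14441317319869995, -0.009125230833888054), 63.88496398925781) 661
outer [(13.8, 556), (18.8, 111)]
mid [(-74.1, 41), (13.9, 632)]
in [(-74.5, 101)]
outer [(-153.0, 295), (-116.8, 192), (-112.2, 206), (14.0, 718), (19.2, 162)]
mid [(-163.2, 204), (-158.8, 628), (-107.6, 710), (-78.8, 60), (-76.4, 54), (13.2, 660)]
in [(-165.9, 380), (-157.4, 373), (-107.1, 598), (-98.8, 448), (-84.0, 58), (-76.8, 146)]
[[575.52521001   2.57958299 155.        ]] [[575.39504469   2.31463181 155.        ]]
[[574.87570337   2.43359796 158.        ]] [[577.7167686    4.07675007 158.        ]]
[[574.00969452   2.23895125 162.        ]] [[580.81240048   6.42624108 162.        ]]
ptr [[ 579.36161001 -217.76771041   60.        ]] [[ 580.09109242 -217.89482527   60.        ]]
zero [[ 623.5298401  -149.85332444   54.        ]] [[ 625.40106991 -145.46678679   54.        ]]
```

>>> {"api": "send_rows", "payload": {"moves": [[[0.009,0.024,0,0,0,0,1],[0.014,0.04,0,0,0,0,1],[0.015,0.04,0,0,0,0,1],[0.015,0.04,0,0,0,0,1],[0.015,0.04,0,0,0,0,1],[0.012,0.037,0,0,0,0,1],[0.009,0.028,0,0,0,0,1],[0,0,0,0,0,0,1],[0,0,0,0,0,0,1]]]}}

```text
clock: 11.8
eef_pos: [565.4, -162.2, 261.1]
tcp_rot: [-3.141, -0.0, -2.497]
contact_force: [0.1, 0.5, -0.5]
opening: 1.001
grasp_force: 0.0
```

>>> {"api": "send_rows", "payload": {"moves": [[[0,0,-0.02,0,0,0,1],[0,0,-0.03,0,0,0,1],[0,0,-0.03,0,0,0,1],[0,0,-0.03,0,0,0,1],[0,0,-0.025,0,0,0,1],[0,0,-0.018,0,0,0,1],[0,0,-0.01,0,0,0,1],[0,0,-0.008,0,0,0,1],[0,0,0,0,0,0,1],[0,0,0,0,0,0,1]]]}}

```text
clock: 12.8
eef_pos: [565.6, -163.7, 90.6]
tcp_rot: [-3.141, 0.001, -2.5]
contact_force: [0.6, -0.5, 0.6]
opening: 1.002
grasp_force: 0.0
```

>>> {"api": "send_rows", "payload": {"moves": [[[0,0,0,0,0,0,0.5],[0,0,0,0,0,0,0.4],[0,0,0,0,0,0,0.3],[0,0,0,0,0,0,0.2],[0,0,0,0,0,0,0.0],[0,0,0,0,0,0,-0.2],[0,0,0,0,0,0,-0.2],[0,0,0,0,0,0,-0.2]]], "grip_force": 30}}

```text
clock: 13.6
eef_pos: [565.4, -163.3, 90.4]
tcp_rot: [-3.141, 0.0, -2.499]
contact_force: [-1.5, 1.9, 5.8]
opening: 0.578
grasp_force: 30.5
```

>>> {"api": "send_rows", "payload": {"moves": [[[0,0,0,0,0,-0.05,-0.2],[0,0,0,0,0,-0.1,-0.2],[0,0,0,0,0,-0.1,-0.2],[0,0,0,0,0,-0.1,-0.2],[0,0,0,0,0,-0.1,-0.2],[0,0,0,0,0,-0.1,-0.2],[0,0,0,0,0,-0.1,-0.2],[0,0,0,0,0,-0.1,-0.2],[0,0,0,0,0,-0.05,-0.2],[0,0,0,0,0,0,-0.2]]]}}

```text
clock: 14.6
eef_pos: [564.9, -161.7, 90.4]
tcp_rot: [3.139, -0.001, 2.981]
contact_force: [-2.7, 10.0, 7.6]
opening: 0.577
grasp_force: 31.0
```

>>> {"api": "send_rows", "payload": {"moves": [[[0,0,0,0,0,-0.05,-0.2],[0,0,0,0,0,-0.1,-0.2],[0,0,0,0,0,-0.1,-0.2],[0,0,0,0,0,-0.1,-0.2],[0,0,0,0,0,-0.1,-0.2],[0,0,0,0,0,-0.1,-0.2],[0,0,0,0,0,-0.1,-0.2],[0,0,0,0,0,-0.1,-0.2],[0,0,0,0,0,0,-0.2],[0,0,0,0,0,0,-0.2]]]}}

```text
clock: 15.6
eef_pos: [565.7, -160.4, 90.4]
tcp_rot: [3.139, -0.003, 2.233]
contact_force: [1.1, 18.0, 8.4]
opening: 0.578
grasp_force: 31.0
```

```bash
python3 - <<'E'
from h import *
dial(grab_frame('scene'))
E
```

```text
outer [(-177.7, 50), (-164.0, 60), (-153.7, 715), (-143.1, 1897), (-134.0, 673), (-118.9, 1237), (-111.3, 440), (-78.0, 135), (-73.6, 691), (134.9, 30), (140.9, 12), (154.1, 43), (166.8, 73), (177.2, 2)]
mid [(-163.4, 377), (-158.0, 1006), (-142.4, 1119), (-131.8, 1007), (-119.1, 1325), (-108.4, 1139), (-101.1, 89), (-78.8, 78), (-73.7, 848), (148.9, 30), (161.4, 4), (179.7, 3)]
in [(-174.7, 22), (-166.9, 607), (-156.4, 600), (-143.3, 1115), (-132.1, 780), (-121.4, 980), (-107.9, 932), (-98.6, 451), (-85.1, 100), (-75.4, 218), (29.6, 1)]
```

>>> {"api": "send_rows", "payload": {"moves": [[[0,0,0,0,0,0,0.2],[0,0,0,0,0,0,0.3],[0,0,0,0,0,0,0.5],[0,0,0,0,0,0,0.8],[0,0,0,0,0,0,1],[0,0,0,0,0,0,1],[0,0,0,0,0,0,1]]]}}

```text
clock: 16.35
eef_pos: [565.2, -163.4, 89.9]
tcp_rot: [-3.142, -0.0, 2.234]
contact_force: [0.0, -0.4, -0.4]
opening: 1.001
grasp_force: 0.0
```

>>> {"api": "send_rows", "payload": {"moves": [[[0,0,0.01,0,0,0,1],[0,0,0.03,0,0,0,1],[0,0,0.03,0,0,0,1],[0,0,0.03,0,0,0,1],[0,0,0.03,0,0,0,1],[0,0,0.03,0,0,0,1],[0,0,0.01,0,0,0,1]]]}}

```text
clock: 17.05
eef_pos: [566.6, -163.8, 264.1]
tcp_rot: [3.138, 0.004, 2.234]
contact_force: [-0.1, -0.1, 0.3]
opening: 0.999
grasp_force: 0.0
```

>>> {"api": "send_rows", "payload": {"moves": [[[-0.005,-0.02,0,0,0,0,1],[-0.015,-0.04,0,0,0,0,1],[-0.015,-0.04,0,0,0,0,1],[-0.015,-0.04,0,0,0,0,1],[-0.015,-0.04,0,0,0,0,1],[-0.015,-0.04,0,0,0,0,1],[-0.01,-0.03,0,0,0,0,1],[0,0,0,0,0,0,1],[0,0,0,0,0,0,1]]]}}

```text
clock: 17.95
eef_pos: [474.7, -413.5, 259.4]
tcp_rot: [3.142, -0.001, 2.232]
contact_force: [-0.0, -0.5, -0.2]
opening: 0.998
grasp_force: 0.0
```

```bash
python3 - <<'E'
from h import *
s=sense();print(s['clock'],s['eef_pos'],s['tcp_rot'],s['contact_force'])
a=grab_frame('top');b=grab_frame('scene')
dial(a);dial(b)
im=np.hstack([cv2.resize(a['img'][170:230,325:385],(400,400),interpolation=2),cv2.resize(b['img'][170:230,270:330],(400,400),interpolation=2)])
cv2.imwrite('pics/c7.png',im[:,:,::-1])
E
```

```text
17.95 [ 474.65035682 -413.50065831  259.39168355] [ 3.14150170e+00 -1.19572708e-03  2.23214031e+00] [-0.00397612 -0.48356384 -0.23268886]
card centre ((-0.02968238666653633, 0.8672518134117126), 64.24553680419922) 669
outer [(-79.3, 242), (-75.3, 343)]
mid [(-78.1, 106), (-76.0, 433)]
in [(-75.1, 172)]
outer [(-152.9, 308), (-117.0, 202), (-111.2, 171), (-78.9, 182), (-74.4, 446)]
mid [(-163.2, 213), (-158.7, 602), (-107.5, 766), (-78.8, 74), (-74.6, 589)]
in [(-166.0, 426), (-157.8, 348), (-107.1, 597), (-99.0, 434), (-79.9, 33), (-76.6, 194)]
```

View pics/c7.png

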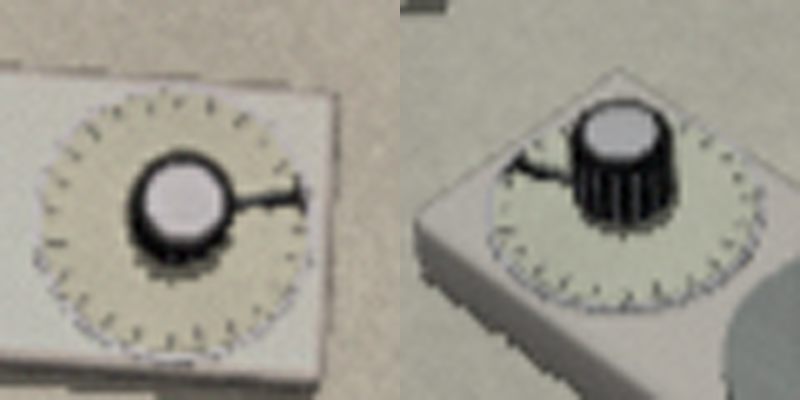

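```bash
python3 - <<'E'
from h import *
def S(f,img,z,r,th,ax):
    R=cv2.Rodrigues(np.array(f['rvec'],float))[0]
    W=np.stack([ax[0]+r*np.cos(th),ax[1]+r*np.sin(th),np.full(r.shape,z)],-1).reshape(-1,1,3)
    p=cv2.projectPoints(W,np.array(f['rvec'],float),np.array(f['tvec'],float),f['mtx'],np.array(f['dist'],float))[0].astype(np.float32)
    return cv2.remap(cv2.cvtColor(img,cv2.COLOR_RGB2GRAY),p[:,0,0].reshape(r.shape),p[:,0,1].reshape(r.shape),1).astype(float)
for n,k in(('top','a6'),('scene','b6')):
    f=grab_frame(n)
    for nm,img in(('before',cv2.imread(f'pics/{k}.png')[:,:,::-1].copy()),('now',f['img'])):
        deg=np.arange(-180,180,.5);rr=np.arange(56,64,1.)
        r,th=np.meshgrid(rr,np.radians(deg),indexing='ij');v=S(f,img,54,r,th,(565,-163)).mean(0)
        v=np.median(v)-v; v=np.clip(v,-10,40)
        keep=((deg>35)&(deg<150))|((deg>-60)&(deg<-0)) if n=='top' else ((deg>-60)&(deg<5))|((deg>30)&(deg<130))
        c=(v*keep*np.exp(1j*np.radians(deg*24))).sum();print(n,nm,'tick phase',np.degrees(np.angle(c))/24,abs(c)/keep.sum())
        for lab,z,lo,hi in(('z54 r55-64',54,55,64),('z54 r46-56',54,46,56),('z60 r34-44',60,34,44),('z60 r44-55',60,44,55)):
            r,th=np.meshgrid(np.arange(lo,hi,1.),np.radians(deg),indexing='ij');v=S(f,img,z,r,th,(565,-163)).mean(0)
            for c0 in(14,-76):
                m=abs(deg-c0)<14;w=np.clip(np.median(v)-v[m]-25,0,None)
                if w.sum()>30:print('   ',lab,c0,round(np.average(deg[m],weights=w),2),int(w.sum()))
E
```

```text
top before tick phase -0.8430379181740036 4.420900438467603
    z54 r55-64 14 14.63 1338
    z54 r46-56 14 14.3 1576
    z54 r46-56 -76 -73.9 708
    z60 r34-44 -76 -74.3 1082
    z60 r44-55 14 15.22 1531
    z60 r44-55 -76 -75.03 754
top now tick phase -2.6180650733723563 6.029409400826287
    z54 r55-64 -76 -76.32 1439
    z54 r46-56 -76 -75.58 1503
    z60 r34-44 -76 -74.56 1087
    z60 r44-55 -76 -76.66 1520
scene before tick phase -1.5062976418712346 4.670083821954382
    z54 r55-64 14 13.57 1690
    z54 r55-64 -76 -78.33 295
    z54 r46-56 14 12.43 1611
    z54 r46-56 -76 -79.58 941
    z60 r34-44 -76 -76.29 2418
    z60 r44-55 14 15.85 494
    z60 r44-55 -76 -73.37 942
scene now tick phase -3.4346549235158688 5.763793992874288
    z54 r55-64 -76 -76.83 1491
    z54 r46-56 -76 -76.92 1996
    z60 r34-44 -76 -75.58 2387
    z60 r44-55 -76 -70.78 2066
```

>>> {"api": "send_rows", "payload": {"moves": [[[0.01,0.024,0,0,0,0,1],[0.015,0.04,0,0,0,0,1],[0.015,0.04,0,0,0,0,1],[0.015,0.04,0,0,0,0,1],[0.015,0.04,0,0,0,0,1],[0.012,0.038,0,0,0,0,1],[0.01,0.0295,0,0,0,0,1],[0,0,0,0,0,0,1],[0,0,0,0,0,0,1]]]}}

```text
clock: 19.05
eef_pos: [567.4, -160.5, 260.1]
tcp_rot: [-3.141, 0.0, 2.237]
contact_force: [0.1, -0.3, 0.0]
opening: 0.999
grasp_force: 0.0
```

>>> {"api": "send_rows", "payload": {"moves": [[[0,0,-0.02,0,0,0,1],[0,0,-0.03,0,0,0,1],[0,0,-0.03,0,0,0,1],[0,0,-0.03,0,0,0,1],[0,0,-0.025,0,0,0,1],[0,0,-0.018,0,0,0,1],[0,0,-0.01,0,0,0,1],[0,0,-0.007,0,0,0,1],[0,0,0,0,0,0,1],[0,0,0,0,0,0,1]]]}}

```text
clock: 20.05
eef_pos: [567.7, -162.2, 90.7]
tcp_rot: [3.141, 0.001, 2.234]
contact_force: [-1.0, -0.5, 0.3]
opening: 1.001
grasp_force: 0.0
```

>>> {"api": "send_rows", "payload": {"moves": [[[0,0,0,0,0,0,0.5],[0,0,0,0,0,0,0.4],[0,0,0,0,0,0,0.3],[0,0,0,0,0,0,0.2],[0,0,0,0,0,0,0.0],[0,0,0,0,0,0,-0.2],[0,0,0,0,0,0,-0.2],[0,0,0,0,0,0,-0.2]]]}}

```text
clock: 20.85
eef_pos: [567.3, -161.9, 90.4]
tcp_rot: [-3.142, 0.0, 2.234]
contact_force: [-1.6, 0.4, 6.1]
opening: 0.576
grasp_force: 30.5
```

>>> {"api": "send_rows", "payload": {"moves": [[[0,0,0,0,0,0.01,-0.2],[0,0,0,0,0,0.015,-0.2],[0,0,0,0,0,0.015,-0.2],[0,0,0,0,0,0,-0.2],[0,0,0,0,0,0,-0.2],[0,0,0,0,0,0,-0.2]]]}}

```text
clock: 21.45
eef_pos: [567.3, -161.9, 90.4]
tcp_rot: [3.142, 0.0, 2.274]
contact_force: [-1.5, 0.4, 5.7]
opening: 0.58
grasp_force: 30.6
```

>>> {"api": "send_rows", "payload": {"moves": [[[0,0,0,0,0,0,0.2],[0,0,0,0,0,0,0.3],[0,0,0,0,0,0,0.5],[0,0,0,0,0,0,0.8],[0,0,0,0,0,0,1],[0,0,0,0,0,0,1],[0,0,0,0,0,0,1]]]}}

```text
clock: 22.15
eef_pos: [567.3, -161.9, 90.0]
tcp_rot: [3.142, 0.0, 2.274]
contact_force: [-0.1, 0.5, -0.8]
opening: 0.998
grasp_force: 0.0
```

>>> {"api": "send_rows", "payload": {"moves": [[[0,0,0.01,0,0,0,1],[0,0,0.03,0,0,0,1],[0,0,0.03,0,0,0,1],[0,0,0.03,0,0,0,1],[0,0,0.03,0,0,0,1],[0,0,0.03,0,0,0,1],[0,0,0.01,0,0,0,1]]]}}

```text
clock: 22.85
eef_pos: [568.6, -162.3, 264.1]
tcp_rot: [3.139, 0.004, 2.274]
contact_force: [-0.7, 0.1, 0.3]
opening: 1.0
grasp_force: 0.0
```

>>> {"api": "send_rows", "payload": {"moves": [[[-0.005,-0.02,0,0,0,0,1],[-0.015,-0.04,0,0,0,0,1],[-0.015,-0.04,0,0,0,0,1],[-0.015,-0.04,0,0,0,0,1],[-0.015,-0.04,0,0,0,0,1],[-0.015,-0.04,0,0,0,0,1],[-0.01,-0.03,0,0,0,0,1],[0,0,0,0,0,0,1],[0,0,0,0,0,0,1]]]}}

```text
clock: 23.75
eef_pos: [476.6, -412.0, 259.4]
tcp_rot: [3.141, -0.001, 2.272]
contact_force: [0.2, 0.2, -0.7]
opening: 1.002
grasp_force: 0.0
```

```bash
python3 - <<'E'
from h import *
def S(f,img,z,r,th,ax):
    W=np.stack([ax[0]+r*np.cos(th),ax[1]+r*np.sin(th),np.full(r.shape,z)],-1).reshape(-1,1,3)
    p=cv2.projectPoints(W,np.array(f['rvec'],float),np.array(f['tvec'],float),f['mtx'],np.array(f['dist'],float))[0].astype(np.float32)
    return cv2.remap(cv2.cvtColor(img,cv2.COLOR_RGB2GRAY),p[:,0,0].reshape(r.shape),p[:,0,1].reshape(r.shape),1).astype(float)
a=grab_frame('top');b=grab_frame('scene')
for n,f in(('top',a),('scene',b)):
    deg=np.arange(-180,180,.5)
    r,th=np.meshgrid(np.arange(56,64,1.),np.radians(deg),indexing='ij');v=S(f,f['img'],54,r,th,(565,-163)).mean(0)
    v=np.clip(np.median(v)-v,-10,40);keep=((deg>35)&(deg<150))|((deg>-60)&(deg<-0)) if n=='top' else ((deg>-60)&(deg<5))|((deg>30)&(deg<130))
    c=(v*keep*np.exp(1j*np.radians(deg*24))).sum();print(n,'tick',np.degrees(np.angle(c))/24)
    for lab,z,lo,hi in(('z54 r55-64',54,55,64),('z60 r34-44',60,34,44),('z60 r44-55',60,44,55)):
        r,th=np.meshgrid(np.arange(lo,hi,1.),np.radians(deg),indexing='ij');v=S(f,f['img'],z,r,th,(565,-163)).mean(0)
        m=abs(deg+76)<14;w=np.clip(np.median(v)-v[m]-25,0,None);print('   ',lab,round(np.average(deg[m],weights=w),2))
im=np.hstack([cv2.resize(a['img'][170:230,325:385],(400,400),interpolation=2),cv2.resize(b['img'][170:245,295:370],(400,400),interpolation=2)])
cv2.imwrite('pics/c8.png',im[:,:,::-1]);print(sense()['clock'])
E
```

```text
top tick -0.28001735791178073
    z54 r55-64 -73.63
    z60 r34-44 -74.25
    z60 r44-55 -74.77
scene tick -1.0354352579868877
    z54 r55-64 -75.93
    z60 r34-44 -75.66
    z60 r44-55 -70.05
23.85
```

View pics/c8.png

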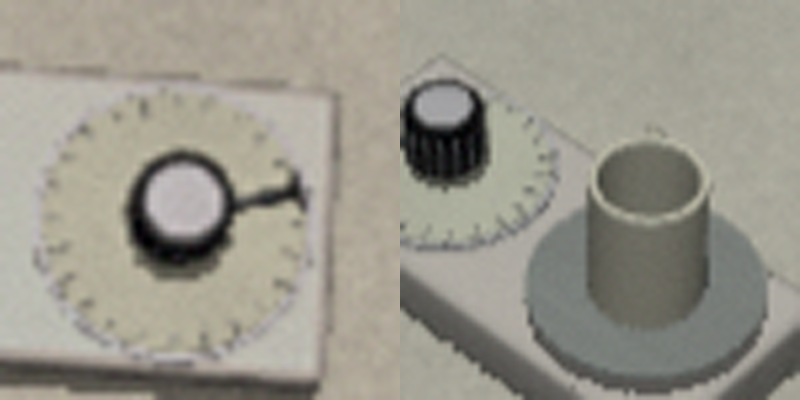

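```bash
python3 -c "
from rig import sign_off;print(sign_off())"
```

```text
the job is handed in; nothing more can be done
None
```

The empty mug stands upright, within about 2 mm of the pan's middle. The zero mark reads within about 1° of the pointer by camera. The hand is clear, the bystanders were not touched, and the job was handed in at about 24 s.

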